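Set an objective's working distance with the stage's thumbwheel and lock it

TASK

Roll the knurled wheel of the optical stage under a fingertip to bring the objective towards the glass sample, until the carriage's pointer stands level with the brass gauge mark on the scale; then push the lock lever round until it is fully home along the rail. Move the carriage only by its wheel: keep off the carriage, objective and sample, do not run the objective into the glass, leave the brass mark as it is set, and leave the loose things around the stage where they are.

Things in the scene. Friction and masses are not known exactly. Their poses are not given: they have to be found in the camera images.
- stage: rack-and-pinion translation stage bolted to the optical table: black base plate 140 x 290 mm, 10 mm thick, with a rail 30 mm high along its middle. Origin on the table surface under the rail's middle. Stage axes (those of stage): y along the rail towards the sample, z up, x square to the rail, pointing away from the wheel's side. At zero yaw the wheel and lever face the robot (-x).
- wheel_center (a point): centre of the knurled aluminium wheel (diameter 52 mm, 16 mm wide), 42 mm above the table; its level axle lies along stage x. It stands upright between two fixed round cheeks of radius 16.5 mm (32 mm wide in all), so its rim is 9.5 mm proud of them; its top is 68 mm above the table. Turns stiffly (about 2 N at the rim) and stays where it is left.
- wheel (a joint): wheel angle, rad. It grows when the top of the rim is rolled towards stage +y (towards the sample); by rack and pinion the carriage then moves 8 mm per rad towards stage +y. 0 with the carriage at the end of its travel farthest from the sample.
- carriage: black carriage, 80 x 90 mm, on the rail, top 46 mm above the table, with an upright plate (to 98 mm) holding the objective that points to stage +y, optical axis 72 mm up. Moves along stage y only, by up to 58 mm. Origin at table height under the carriage's middle. Not to be touched.
- objective_tip (a point): front lens of the objective on the carriage; the gap to the glass is from here to the glass along stage y.
- sample_holder: black frame fixed on the rail holding an upright glass plate; origin at table height, the glass's face lies 2 mm from it towards stage +y. 54 mm wide along stage x, 98 mm high (106 mm at its screw head), begins 55 mm from the wheel's centre towards stage +x. Not to be touched.
- index_tip (a point): tip of the carriage's flat black pointer (wedge 12 mm wide) over the white scale, on the rail's side away from the wheel, 38.5 mm above the table. At the start it stands 10 to 48 mm short of the gauge mark, on its stage -y side.
- gauge_tip (a point): tip of the brass gauge mark (rider with a wedge 12 mm wide, pointing at the scale from outside), 38.5 mm above the table, 1.5 mm from the line that the pointer's tip runs along; pointer and mark are level when both tips have the same stage y. Held on the scale by friction; not to be moved.
- lock_lever (a joint): lock lever angle, rad: 0 = lever points straight out from the rail (stage -x), free; it grows as the lever swings anticlockwise seen from above, towards stage -y; 1.35 = end stop, lever lying nearly along the rail, locked. Starts at 0 to 0.25. Stiff by friction (about 1 N at its ball), stays where it is left.
- lever_hinge (a point): vertical axis of the lock lever, at the height of the lever's middle, 43 mm above the table.
- lever_tip (a point): centre of the lever's black ball (diameter 17 mm), 60 mm from the lever's axis, 43 mm above the table; between hub and ball the arm is a steel bar 8 x 8 mm. Below the outer part is only the table.
- driver_grip (a point): handle of a loose hand screwdriver lying on the table on the robot's side of the stage; leave it.
- lens_cap_mid (a point): middle of a loose black lens cap, 36 mm diameter, 11 mm high, on the table on the robot's side of the stage; leave it.
- post_mid (a point): half-way up a loose upright steel post, 78 mm high, 25 mm diameter on a 38 mm foot, beyond the stage's +y end on the wheel's side; leave it.
- spare_objective_mid (a point): half-way up a loose spare brass objective, 25 mm diameter, 44 mm high, standing beyond the stage's +y end; leave it.
- sample_dish_mid (a point): middle of a loose white lidded dish, 58 mm diameter, 14 mm high, on the far side of the stage; leave it.
- fork_clamp_mid (a point): middle of a loose black fork clamp, 60 x 37 x 9 mm with a screw 18 mm high, near the stage's -y end on the wheel's side; leave it.

How it is judged:
By the outcome, as a careful person would: the job done as asked, in the order asked, and still so for the second after the job is handed in, with the robot touching nothing.
It also fails if it takes over 67 s, if anything falls off the work surface, if the arm or the gripper's body presses on something with over 40 N, if the wrist force passes 120 N, or if a joint passes its speed limit or range.

ROBOT

A 6-joint arm with a two-finger parallel gripper is mounted at the origin on the work surface. World frame = base frame: x ahead of the robot, y to its left, z up, the work surface at z = 0. Lengths are in mm, angles in degrees, forces in N, time in s.
With the tool pointing down it reaches from about 300 to 850 mm from the base axis. Payload 4.2 kg.
Tool frame: the origin (TCP) lies at the very end of the fingers, on their centre line; the grasp point (between the pads) lies env.pinch_z behind it (env.pinch_z is the distance from the TCP to the grasp point, in mm); z points along the fingers, y is the line along which they close (so a half turn about z gives the same grasp; the last joint's range is limited). The gripper opens to 91 mm and grips with 3 to 60 N. Pads are 32 mm wide; open, the fingers measure 118 mm over their backs; the gripper's body (76 mm by 178 mm) begins 60 mm behind the grasp point.
Start: joints at [66.921, 18.312, 89.639, -0, 72.044, -1.146], TCP at [214.777, 533.399, 213.976] pointing down, gripper open.
Joint ranges: [-177.97, 177.97], [-48.28, 115.42], [12.27, 149.76], [-77.06, 257.06], [2.81, 150.46], [-146.56, 146.56]. Speed limits (degrees/s): [147.25, 147.25, 180, 180, 180, 180].

INTERFACE

Orientations are given as [roll, pitch, yaw] about the fixed x, y, z axes, in that order (R = Rz(yaw) Ry(pitch) Rx(roll)).
In Python, from workcell import state, vision, job_done, env gives the robot as it stands.
- The arm moves only by the tool servo_tool, never from a script. Its argument "rows" is a list of rows, each a list of 5 numbers: the shift along the tool's x, y, z scaled (see below), then the turn about the tool's z scaled (see below), then the opening, from 0 (shut) to 1 (fully open). A call has 1 to 20 rows; each row is the pose to reach, as a shift and turn from the pose commanded when the call began, along the tool's axes at that moment; what a row does not reach only later rows make up. The controller multiplies each number of a shift by 200 mm and each number of a turn by 90 degrees. A row lasts 1/12 s, in which the tool goes at most 41.7 mm and 7.16 degrees, less where a joint would pass 70% of its speed; a pose out of reach is approached as far as the arm can. A call with a number of a shift or a turn outside -1 to 1 is refused whole. A call with a gripper value outside its range is refused whole. The fingers move at their own pace and stop on an object; "force" is the grip in N (left out, the last holds). Time passes only in rows, so rows that repeat a pose let the fingers close. It gives the time, the measured TCP pose, the force, the opening and the grip force at its end, in the units of the state.
- state(): the state, without advancing time (a new reading comes with each control period).
- vision.grab_frame(name): name is "scene" or "top" or "wrist"; returns the picture (480x640x3 uint8, red, green, blue); there is no depth.
- vision.camera_info(name): a dict with "vertical_fov" (degrees; the focal length in pixels is half the picture's height over the tangent of half this angle, whatever the lens; pixels are square), "cx", "cy" (the principal point, pixels), "T" (4x4, takes a point from camera to world coordinates). Camera axes: x right, y up, looking along -z (the intrinsics and any distortion apply to the point x, -y, -z); pixel columns grow to the right and rows downward; lengths in mm; the calibration is good to about 2 mm. A picture is of the moment at which its call begins: read the wrist's pose just before it. camera_info takes no time and is no camera call; for the wrist camera it gives the pose at the moment of the call.
- job_done(): hands the job in; it is judged then, once.
The state is a dict: "time_s": time; "qpos": joint angles; "qvel": joint speeds; "effort": joint torques, N m; "ee_pos": TCP position; "ee_rot": TCP orientation; "force": force on the tool from outside, world axes, zero at the start; "torque": the same for the moment, N m; "gripper_width": finger opening in mm; "gripper_force": force on a finger pad.
Only numpy, scipy, OpenCV 4.12 (cv2) and the standard library are available. Lean on these libraries where they do the work, as an engineer would, in place of code of your own. Each camera call takes 0.05 s, during which the arm holds its last target. There are 200 camera calls.

## Working session

There is one attempt and no reset: what is moved stays moved. The work goes in short steps, Python scripts to look and compute and a tool call to move; the robot and the scene stay as the last step left them, time stands still between calls to the robot, and variables do not carry over. Pictures are saved under pics/ and viewed, at most 10 in all, crops included, and the job is handed in when it is done.

Besides the shell and the picture viewer there is one more tool, called after ">>>" as a command line: name --pt "numbers of a row" for each row, then --argument value for the rest. servo_tool: Moves the arm, as the interface text tells. Its arguments: {"type":"object","properties":{"rows":{"type":"array"},"force":{"type":"number"}},"required":["rows"]}

```bash
ls; mkdir -p pics
python3 - <<'E'
from workcell import state, vision, env
import cv2
s=state(); print(s['time_s'],s['ee_pos'],s['ee_rot'],env.pinch_z,s['gripper_width'])
for n in ("scene","top"):
    im=vision.grab_frame(n); cv2.imwrite(f'pics/{n}0.png',im[:,:,::-1]); print(vision.camera_info(n))
E
```

```text
pics
0.0 [214.56745527 532.91342579 213.12576346] [-1.79897984e+02 -1.40573908e-03  1.58068327e+02] 18.8 91.26080725187772
{'vertical_fov': 45.92433942567888, 'cx': 321.006161705558, 'cy': 244.41536886427647, 'T': array([[ 8.29858898e-01, -4.77304591e-01,  2.88988818e-01,
         9.09286328e+02],
       [ 5.57961385e-01,  7.13252696e-01, -4.24204767e-01,
        -3.52264672e+02],
       [-3.64717060e-03,  5.13274701e-01,  8.58216627e-01,
         9.26125653e+02],
       [ 0.00000000e+00,  0.00000000e+00,  0.00000000e+00,
         1.00000000e+00]])}
{'vertical_fov': 53.34355515692336, 'cx': 316.8366900180075, 'cy': 243.45908315885282, 'T': array([[ 6.00561357e-03,  9.86158471e-01, -1.65696720e-01,
         4.83868770e+02],
       [-9.99845479e-01,  3.18417720e-03, -1.72881048e-02,
         7.12352512e+01],
       [-1.65212033e-02,  1.65774942e-01,  9.86025212e-01,
         8.67648113e+02],
       [ 0.00000000e+00,  0.00000000e+00,  0.00000000e+00,
         1.00000000e+00]])}
```

View pics/top0.png

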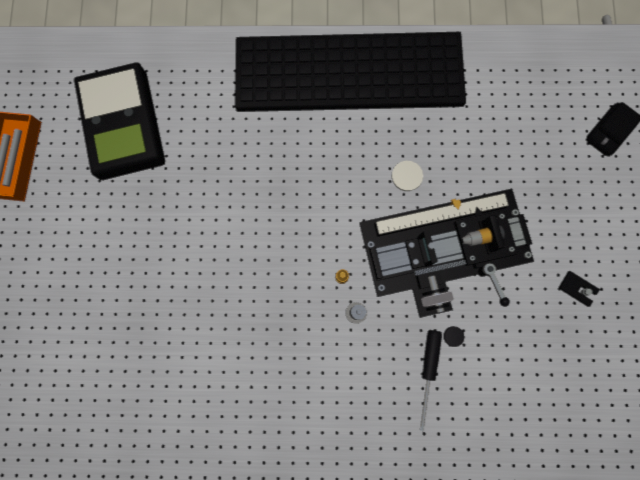

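View pics/scene0.png

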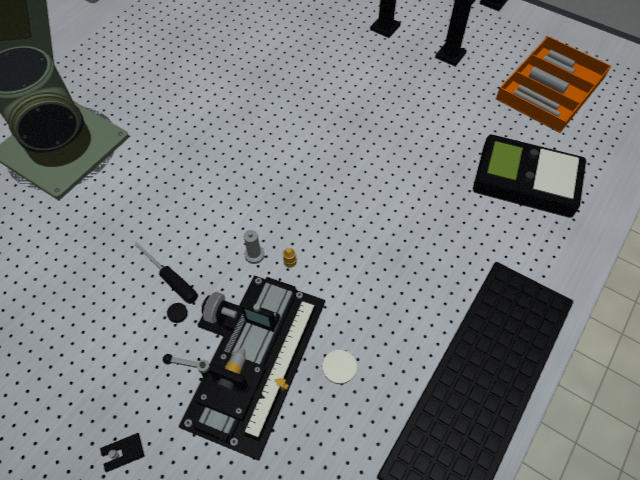

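The top view shows the wheel at about (437,298), the lever hinge at (489,269), its ball at (505,301), the sample near (427,250) and the brass mark at (457,203). The stage's +y runs to the left in the picture. The scene view agrees: ball (167,359), mark (281,383), wheel (215,308).

```bash
cat > h.py <<'E'
from workcell import state, vision, env
import numpy as np, cv2
def ray(ci,u,v):
    f=240/np.tan(np.radians(ci['vertical_fov']/2)); T=ci['T']
    d=T[:3,:3]@np.array([(u-ci['cx'])/f,-(v-ci['cy'])/f,-1.0]); return T[:3,3],d/np.linalg.norm(d)
def onz(ci,u,v,z):
    o,d=ray(ci,u,v); return o+d*(z-o[2])/d[2]
def proj(ci,p):
    f=240/np.tan(np.radians(ci['vertical_fov']/2)); T=ci['T']
    c=T[:3,:3].T@(np.asarray(p)-T[:3,3]); return ci['cx']-f*c[0]/c[2], ci['cy']+f*c[1]/c[2]
def two(c1,a,c2,b):
    o1,d1=ray(c1,*a);o2,d2=ray(c2,*b)
    t=np.linalg.lstsq(np.stack([d1,-d2],1),o2-o1,rcond=None)[0]
    p,q=o1+t[0]*d1,o2+t[1]*d2; return (p+q)/2,np.linalg.norm(p-q)
E
python3 - <<'E'
from h import *
c=vision.camera_info('top'); np.set_printoptions(precision=1,suppress=True)
for n,u,v,z in [('wheel',437,298,68),('hinge',489,269,47),('ball',505,301,43),('c1',361,222,10),('c2',513,190,10),('c3',533,262,10),('c4',378,294,10),('mark',457,203,38),('post',357,312,78),('cap',454,336,11),('clamp',580,289,9),('driver',432,355,15)]: print(n,onz(c,u,v,z))
w=vision.camera_info('wrist'); print(w)
cv2.imwrite('pics/w0.png',vision.grab_frame('wrist')[:,:,::-1])
E
```

```text
wheel [ 527.2 -114.6   68. ]
hinge [ 578.3 -210.2   47. ]
ball [ 524.  -235.7   43. ]
c1 [668.1   5.6  10. ]
c2 [ 729.  -274.6   10. ]
c3 [ 595.5 -302.    10. ]
c4 [536.9 -23.5  10. ]
mark [ 697. -163.   38.]
post [503.2  18.7  78. ]
cap [ 464.1 -155.2   11. ]
clamp [ 547.6 -382.1    9. ]
driver [ 431.6 -114.8   15. ]
{'vertical_fov': 65.79806900068465, 'cx': 325.38869501554444, 'cy': 247.4461109229056, 'T': array([[  0.4,  -0.9,  -0.2, 145. ],
       [  0.9,   0.4,   0.1, 560.9],
       [ -0. ,  -0.3,   1. , 385.6],
       [  0. ,   0. ,   0. ,   1. ]])}
```

View pics/w0.png

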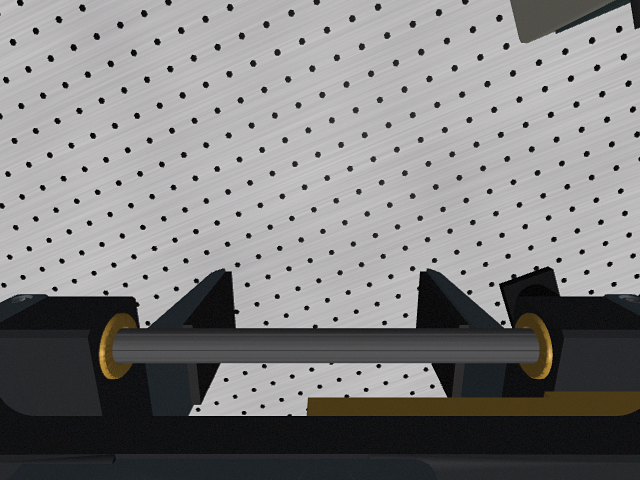

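The wrist view is clear above row 290, and the picture's up is tool +x. I'll fly to the stage with tool x along stage +y.

>>> servo_tool --pt "-0.885 -0.719 0 0 1" --pt "-0.885 -0.719 0 0 1" --pt "-0.885 -0.719 0 0 1" --pt "-0.885 -0.719 0 0 1" --pt "-0.885 -0.719 0 0 1" --pt "-0.885 -0.719 0 0 1"

```text
time_s: 0.65
ee_pos: [326.2, 330.0, 213.8]
ee_rot: [-179.9, 0.1, 158.0]
force: [-0.3, 0.2, 0.4]
gripper_width: 91.2
gripper_force: 0.0
```

>>> servo_tool --pt "-0.885 -0.719 0 0 1" --pt "-0.885 -0.719 0 0 1" --pt "-0.885 -0.719 0 0 1" --pt "-0.885 -0.719 0 0 1" --pt "-0.885 -0.719 0 0 1" --pt "-0.885 -0.719 0 0 1"

```text
time_s: 1.15
ee_pos: [437.2, 130.8, 213.9]
ee_rot: [-179.9, 0.1, 157.9]
force: [0.4, 0.9, -0.1]
gripper_width: 91.0
gripper_force: 0.0
```

>>> servo_tool --pt "-0.885 -0.719 0 0 1" --pt "-0.885 -0.719 0 0 1" --pt "-0.885 -0.719 0 0 1" --pt "-0.885 -0.719 0 0 1" --pt "-0.885 -0.719 0 0 1" --pt "-0.885 -0.719 0 0 1"

```text
time_s: 1.65
ee_pos: [548.0, -69.3, 213.5]
ee_rot: [-179.9, 0.1, 157.9]
force: [-0.2, 0.3, 0.5]
gripper_width: 91.4
gripper_force: 0.0
```

>>> servo_tool --pt "-0.885 -0.719 0 0.62 1" --pt "-0.885 -0.719 0 0.62 1" --pt "-0.885 -0.719 0 0.62 1" --pt "-0.885 -0.719 0 0.62 1" --pt "-0.885 -0.719 0 0.62 1" --pt "-0.885 -0.719 0 0.62 1" --pt "-0.885 -0.719 0 0.62 1" --pt "-0.885 -0.719 0 0.62 1" --pt "-0.885 -0.719 0 0.62 1" --pt "-0.885 -0.719 0 0.62 1"

```text
time_s: 2.48
ee_pos: [656.5, -264.6, 213.4]
ee_rot: [-180.0, -0.0, 102.4]
force: [-0.4, 0.3, 0.1]
gripper_width: 91.0
gripper_force: 0.0
```

Run:
```python
from h import *
s=state(); print(s['time_s'],s['ee_pos'],s['ee_rot'],s['force'])
c=vision.camera_info('wrist'); im=vision.grab_frame('wrist'); cv2.imwrite('pics/w1.png',im[:,:,::-1]); np.savez('w1.npz',im=im,**c)
```

```text
2.4833 [ 656.50037252 -264.60687677  213.38520659] [-1.79957312e+02 -3.67569663e-02  1.02411242e+02] [-0.44299825  0.31918845  0.09744363]
```

View pics/w1.png

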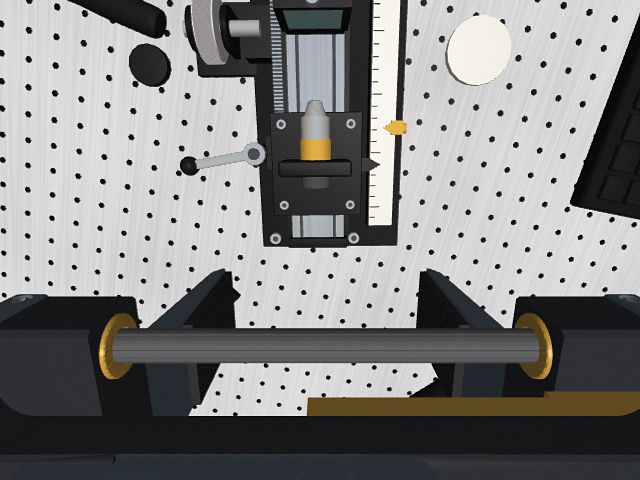

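The wrist view shows the pointer tip at (380,164), the mark tip at (384,128), the hinge at (255,153), the ball at (190,165) and the wheel near (207,25), with the loose things clear of them.

```bash
cat >> h.py <<'E'
def bl(m):  # largest blob
    n,l,s,c=cv2.connectedComponentsWithStats(m.astype(np.uint8)); k=1+np.argmax(s[1:,4]); return l==k
def measure(im,ci,yaw,ybox=(0,240),xbox=(330,420)):
    """scale edge yaw, pointer & gauge axis along stage y at z=38.5 (mm)"""
    I=im.astype(int); R,G,B=I[...,0],I[...,1],I[...,2]
    box=np.zeros(R.shape,bool); box[ybox[0]:ybox[1],xbox[0]:xbox[1]]=1
    yh=np.array([-np.sin(np.radians(yaw)),np.cos(np.radians(yaw))]); xh=np.array([yh[1],-yh[0]])
    gm=bl(box&(R-B>60)&(R>120)); v,u=np.nonzero(gm)
    P=np.array([onz(ci,a,b,38.5)[:2] for a,b in zip(u,v)])
    gs=np.c_[P@xh,P@yh]
    return gs,xh,yh
E
python3 - <<'E'
from h import *
np.set_printoptions(precision=1,suppress=True)
d=np.load('w1.npz'); ci={k:d[k] for k in('vertical_fov','cx','cy','T')}; im=d['im']
# white scale edges -> yaw
W=bl((im.min(2)>215)&(np.arange(640)[None]>360)&(np.arange(640)[None]<412)&(np.arange(480)[:,None]<240))
# right edge
r=[(np.nonzero(W[v])[0].max(),v) for v in range(10,215) if W[v].any()]
P=np.array([onz(ci,u+.5,v,37)[:2] for u,v in r])
vx,vy,x0,y0=cv2.fitLine(P.astype(np.float32),cv2.DIST_HUBER,0,.01,.01).ravel(); print('yaw',np.degrees(np.arctan2(vx,-vy))%180, np.degrees(np.arctan2(-vx,vy)))
for n,u,v,z in [('ptr',380,164,38.5),('gauge',384,128,38.5),('hinge',255,153,47),('ball',190,165,43),('wheel',207,25,68),('bl',264,246,10),('br',397,244,10)]: print(n,onz(ci,u,v,z))
cv2.imwrite('pics/c1.png',np.hstack([cv2.resize(im[90:200,350:420],None,fx=5,fy=5,interpolation=2),cv2.resize(im[0:110,170:255],None,fx=5,fy=5,interpolation=2)])[:,:,::-1])
E
```

```text
yaw 12.996993 -167.00299
ptr [ 693.  -197.    38.5]
gauge [ 688.5 -165.9   38.5]
hinge [ 581.2 -211.5   47. ]
ball [ 525.  -234.8   43. ]
wheel [ 533.4 -124.8   68. ]
bl [ 599.7 -305.1   10. ]
br [ 735.4 -272.9   10. ]
```

View pics/c1.png

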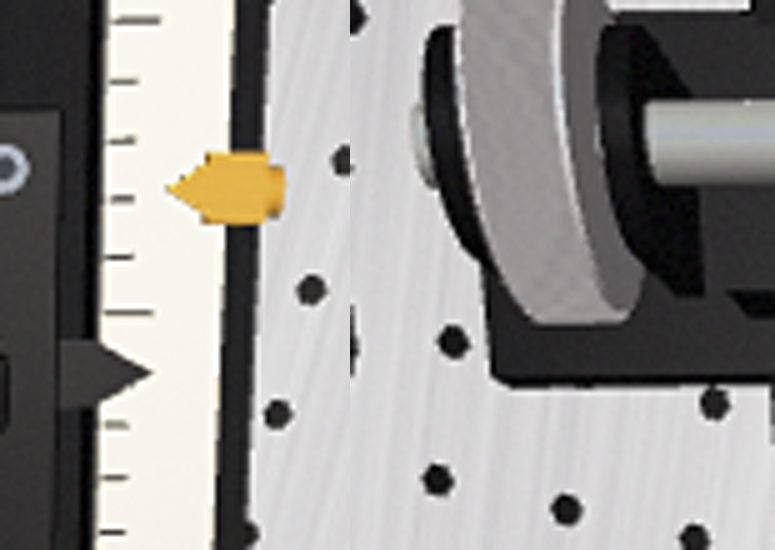

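The crop gives the pointer tip at (380.4,164.6) and the mark tip at (383.2,128.0), about 31.5 mm of travel. The wheel is cut off at the picture's edge, so I'll move over to see all of it, shutting the fingers on the way.

>>> servo_tool --pt "0.4 -0.3 0 -0.007 0" --pt "0.4 -0.3 0 -0.007 0" --pt "0.4 -0.3 0 -0.007 0" --pt "0.4 -0.3 0 -0.007 0" --pt "0.4 -0.3 0 -0.007 0" --pt "0.4 -0.3 0 -0.007 0" --force 20

```text
time_s: 3.03
ee_pos: [582.0, -199.6, 214.5]
ee_rot: [179.9, 0.1, 103.0]
force: [1.1, -0.4, -0.5]
gripper_width: 54.0
gripper_force: 0.0
```

Run:
```python
from h import *
s=state(); print(s['time_s'],s['ee_pos'],s['ee_rot'],s['force'],s['gripper_width'])
c=vision.camera_info('wrist'); im=vision.grab_frame('wrist'); cv2.imwrite('pics/w2.png',im[:,:,::-1]); np.savez('w2.npz',im=im,**c)
```

```text
3.0333 [ 581.95402039 -199.55250115  214.49051901] [1.79907795e+02 7.38788140e-02 1.02968062e+02] [ 1.08741634 -0.3599987  -0.53339903] 53.99324016136751
```

View pics/w2.png

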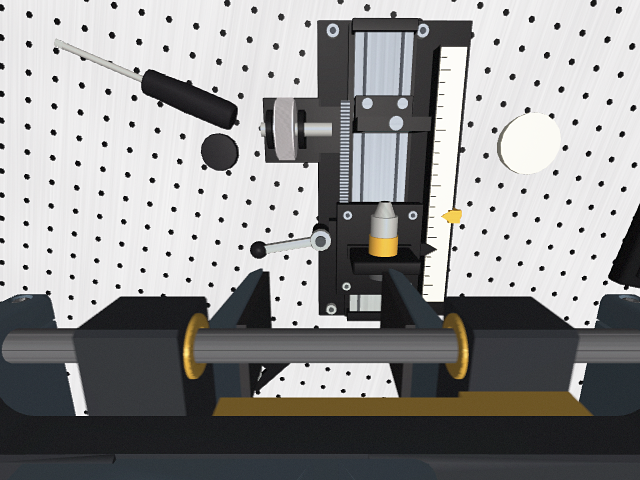

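The wheel's rim spans columns 274–297 and rows 97–160, centre (285.5,128.5). The ball is at (258,250) and the hinge at (320,240).

Run:
```python
from h import *
np.set_printoptions(precision=1,suppress=True)
d=np.load('w2.npz'); ci={k:d[k] for k in('vertical_fov','cx','cy','T')}; im=d['im']
d1=np.load('w1.npz'); c1={k:d1[k] for k in('vertical_fov','cx','cy','T')}; ct=vision.camera_info('top')
I=im.astype(int); m=np.zeros((480,640),bool); m[90:170,262:302]=1
g=bl(m&(I.mean(2)>115)&(I.mean(2)<235)); v,u=np.nonzero(g); print(u.min(),u.max(),v.min(),v.max(),[ (np.nonzero(g[r])[0].min(),np.nonzero(g[r])[0].max()) for r in (100,115,128,140,155)])
psi=np.radians(13); yh=np.array([-np.sin(psi),np.cos(psi)]);xh=np.array([yh[1],-yh[0]])
O=np.array([634.9,-147.8])
def rep(n,p): q=p[:2]-O; print(n,p,'stage',q@xh,q@yh)
for n,u,v,z in [('wheelrow@42',285.5,128.5,42),('wheel@68',285.5,128.5,68),('ptr',436,249.5,38.5),('gauge',442.3,215.7,38.5),('bl',320,315,10),('tl',318,21,10),('tr',472,21,10),('hinge',320,240,47),('ball',258.5,250,43)]: rep(n,onz(ci,u,v,z))
p,e=two(c1,(190,165),ci,(258.5,250)); rep('ball2',p);print(e)
p,e=two(c1,(255,153),ct,(489,269)); rep('hinge2',p);print(e)
p,e=two(ct,(437,298),ci,(285.5,128.5)); rep('wheel2',p);print(e)
```

```text
262 301 90 159 [(np.int64(262), np.int64(294)), (np.int64(273), np.int64(293)), (np.int64(275), np.int64(293)), (np.int64(274), np.int64(293)), (np.int64(277), np.int64(294))]
wheelrow@42 [ 528.2 -121.    42. ] stage -97.89372635022666 50.11867765024955
wheel@68 [ 531.  -121.4   68. ] stage -95.29984389605949 49.089177872840565
ptr [ 693.2 -198.3   38.5] stage 45.44037745650926 -62.3070253307075
gauge [ 688.9 -164.9   38.5] stage 48.77283603773858 -28.85338365786602
bl [ 601.  -305.3   10. ] stage -68.45830260858878 -145.86651420145463
tl [535.2 -23.3  10. ] stage -69.16176504527292 143.7126448910885
tr [670.5   8.   10. ] stage 69.74606513772099 143.83082427294198
hinge [ 580.3 -212.2   47. ] stage -67.6775769320878 -50.49084430402217
ball [ 525.  -236.2   43. ] stage -126.97849491686151 -61.41650129320993
ball2 [ 525.7 -234.7   46.3] stage -125.9545602348932 -60.1575438558021
1.0111761833288642
hinge2 [ 579.5 -212.4   39.4] stage -68.48579918088055 -50.43775716933291
1.0713912766399605
wheel2 [ 528.4 -120.9   41.7] stage -97.71272129852255 50.20514184094344
0.44591557125914644
```

>>> servo_tool --pt "0.382 -0.161 0 0 0" --pt "0.382 -0.161 0 0 0" --pt "0.382 -0.161 0.15 0 0" --pt "0.382 -0.161 0.35 0 0" --pt "0.382 -0.161 0.55 0 0" --pt "0.382 -0.161 0.65 0 0" --pt "0.382 -0.161 0.67 0 0" --pt "0.382 -0.161 0.67 0 0"

```text
time_s: 3.75
ee_pos: [532.7, -132.2, 78.5]
ee_rot: [-179.9, -0.1, 102.9]
force: [0.2, 0.2, 1.0]
gripper_width: 0.8
gripper_force: 0.0
```

>>> servo_tool --pt "0 0 0.03 0 0" --pt "0 0 0.045 0 0" --pt "0 0 0.055 0 0" --pt "0 0 0.06 0 0" --pt "0 0 0.06 0 0"

```text
time_s: 4.17
ee_pos: [533.0, -132.0, 68.5]
ee_rot: [179.9, 0.0, 102.9]
force: [-0.3, -0.1, -0.4]
gripper_width: 0.4
gripper_force: 0.0
```

>>> servo_tool --pt "0 0 0.004 0 0" --pt "0 0 0.005 0 0" --pt "0 0 0.005 0 0"

```text
time_s: 4.42
ee_pos: [533.1, -132.0, 68.2]
ee_rot: [179.9, 0.0, 102.9]
force: [-0.1, -0.8, 5.2]
gripper_width: 0.5
gripper_force: 2.6
```

>>> servo_tool --pt "0 0 0.003 0 0" --pt "0 0 0.005 0 0" --pt "0 0 0.005 0 0"

```text
time_s: 4.67
ee_pos: [533.1, -132.0, 68.0]
ee_rot: [179.9, 0.1, 102.9]
force: [-2.2, -0.2, 10.3]
gripper_width: 0.7
gripper_force: 5.4
```

Contact is at about 68 mm, with roughly 5 N per mm of further descent. First stroke along tool +x.

>>> servo_tool --pt "0.01 0 0.002 0 0" --pt "0.02 0 0.002 0 0" --pt "0.03 0 0.002 0 0" --pt "0.04 0 0.002 0 0" --pt "0.05 0 0.002 0 0" --pt "0.06 0 0.002 0 0" --pt "0.07 0 0.002 0 0" --pt "0.08 0 0.002 0 0" --pt "0.09 0 0.002 0 0" --pt "0.1 0 0.002 0 0" --pt "0.11 0 0.002 0 0" --pt "0.12 0 0.002 0 0" --pt "0.12 0 0.002 0 0"

```text
time_s: 5.75
ee_pos: [528.0, -109.3, 68.0]
ee_rot: [179.9, 0.2, 102.9]
force: [-2.4, -1.3, 12.5]
gripper_width: 0.5
gripper_force: 6.1
```

Run:
```python
from h import *
c=vision.camera_info('top'); im=vision.grab_frame('top'); np.savez('t1.npz',im=im)
a=cv2.imread('pics/top0.png')[:,:,::-1]
cv2.imwrite('pics/tc.png',cv2.resize(np.hstack([a[180:330,340:540],im[180:330,340:540]]),None,fx=2,fy=2)[:,:,::-1])
```

```text
(no output)
```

View pics/tc.png

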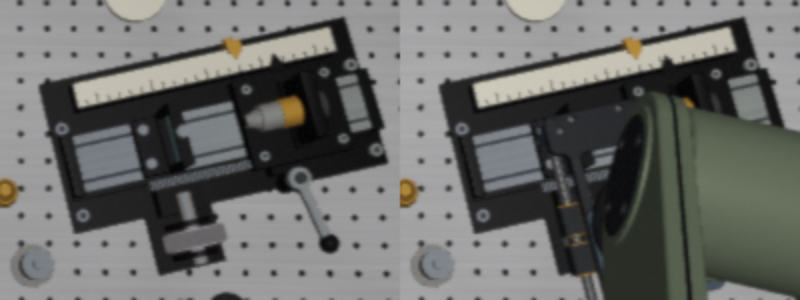

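The wheel drives the carriage: the pointer moved from (276,60) to (266,62) in the 2x crop, about 8 mm, with the mark unmoved. Two more strokes like it follow.

>>> servo_tool --pt "0 0 -0.04 0 0" --pt "-0.125 0 -0.04 0 0" --pt "-0.125 0 -0.02 0 0" --pt "-0.125 0 -0.005 0 0" --pt "-0.125 0 0 0 0" --pt "-0.125 0 0 0 0" --pt "-0.115 0 0 0 0" --pt "-0.105 0 0 0 0" --pt "-0.095 0 0 0 0" --pt "-0.085 0 0 0 0" --pt "-0.075 0 0 0 0" --pt "-0.065 0 0 0 0" --pt "-0.055 0 0 0 0" --pt "-0.045 0 0 0 0" --pt "-0.035 0 0 0 0" --pt "-0.025 0 0 0 0" --pt "-0.015 0 0 0 0" --pt "-0.005 0 0 0 0" --pt "0 0 0 0 0" --pt "0 0 0 0 0"

```text
time_s: 7.47
ee_pos: [528.3, -108.8, 68.0]
ee_rot: [179.8, 0.2, 103.0]
force: [-2.1, -2.2, 14.0]
gripper_width: 0.6
gripper_force: 7.2
```

>>> servo_tool --pt "0 0 -0.04 0 0" --pt "-0.125 0 -0.04 0 0" --pt "-0.125 0 -0.02 0 0" --pt "-0.125 0 -0.005 0 0" --pt "-0.125 0 0 0 0" --pt "-0.125 0 0 0 0" --pt "-0.115 0 0 0 0" --pt "-0.105 0 0 0 0" --pt "-0.095 0 0 0 0" --pt "-0.085 0 0 0 0" --pt "-0.075 0 0 0 0" --pt "-0.065 0 0 0 0" --pt "-0.055 0 0 0 0" --pt "-0.045 0 0 0 0" --pt "-0.035 0 0 0 0" --pt "-0.025 0 0 0 0" --pt "-0.015 0 0 0 0" --pt "-0.005 0 0 0 0" --pt "0 0 0 0 0" --pt "0 0 0 0 0"

```text
time_s: 9.13
ee_pos: [528.0, -108.6, 67.9]
ee_rot: [179.9, 0.1, 103.0]
force: [-3.1, -1.3, 16.0]
gripper_width: 0.6
gripper_force: 8.3
```

Now a close wrist look at the pointer and the mark.

>>> servo_tool --pt "0 0 -0.2 0 0" --pt "0 0 -0.4 0 0" --pt "0 0 -0.4 0 0" --pt "-0.835 0.7 -0.4 0 0" --pt "-0.835 0.7 -0.4 0 0" --pt "-0.835 0.7 -0.4 0 0" --pt "-0.835 0.7 -0.4 0 0" --pt "-0.835 0.7 -0.4 0 0" --pt "-0.835 0.7 -0.4 0 0" --pt "-0.835 0.7 -0.3 0 0" --pt "-0.835 0.7 -0.1 0 0" --pt "-0.835 0.7 -0.1 0 0" --pt "-0.835 0.7 -0.1 0 0"

```text
time_s: 10.22
ee_pos: [698.9, -238.5, 82.1]
ee_rot: [-179.6, -0.3, 102.9]
force: [0.3, -0.2, 0.1]
gripper_width: 0.6
gripper_force: 0.0
```

Run:
```python
from h import *
s=state(); print(s['time_s'],s['ee_pos'],s['ee_rot'],s['force'])
c=vision.camera_info('wrist'); im=vision.grab_frame('wrist'); np.savez('w3.npz',im=im,**c)
for sx,sy in((45.5,-40),(48,-28.8)): 
    p=np.array([634.9,-147.8])+sx*np.array([.9744,.225])+sy*np.array([-.225,.9744]); print(proj(c,[*p,38.5]))
cv2.imwrite('pics/c3.png',cv2.resize(im[80:230,220:420],None,fx=4,fy=4,interpolation=2)[:,:,::-1])
```

```text
10.2167 [ 698.86021685 -238.46465768   82.13992954] [-179.62766346   -0.27176659  102.91710677] [ 0.33084877 -0.22734492  0.14597887]
(np.float64(331.72113178646356), np.float64(167.228686733595))
(np.float64(336.2360264245328), np.float64(146.89023359777275))
```

View pics/c3.png

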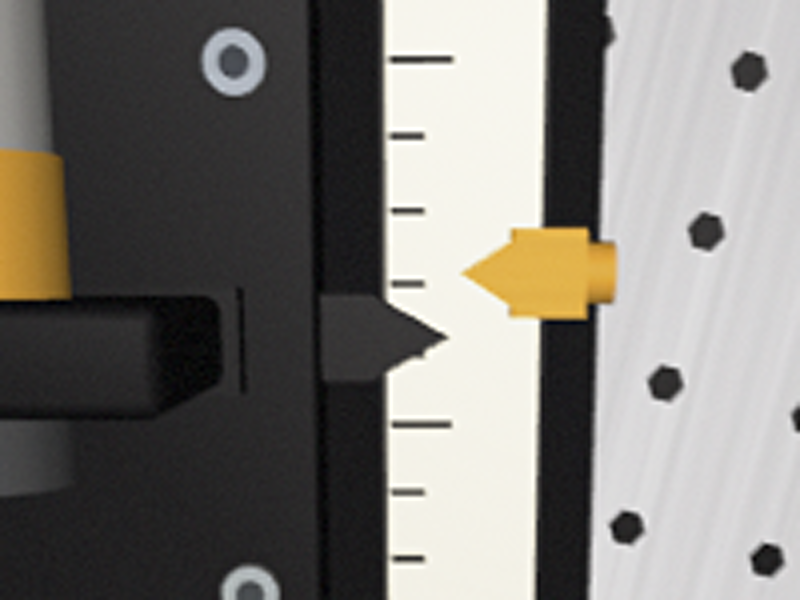

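The pointer tip is at (332.2,164.5) and the mark tip at (335,148).

Run:
```python
from h import *
d=np.load('w3.npz'); ci={k:d[k] for k in('vertical_fov','cx','cy','T')}; im=d['im'].astype(int)
psi=np.radians(13); yh=np.array([-np.sin(psi),np.cos(psi)]);xh=np.array([yh[1],-yh[0]])
I=im[...,0]; pts=lambda m:(lambda v,u:np.array([onz(ci,a,b,38.5)[:2] for a,b in zip(u,v)]))(*np.nonzero(m))
box=lambda a,b,c,e:(np.arange(480)[:,None]>=a)&(np.arange(480)[:,None]<b)&(np.arange(640)>=c)&(np.arange(640)<e)
G=pts(bl(box(120,180,332,380)&(im[...,0]-im[...,2]>60)))
P=pts(bl(box(150,182,318,334)&(I<150)))
Pt=(onz(ci,332.2,164.4,38.5)[:2]); Gt=onz(ci,335,148,38.5)[:2]; print('tips dy',(Gt-Pt)@yh,'dx',(Gt-Pt)@xh)
mid=lambda Q,lo,hi:(lambda q:(q.min()+q.max())/2)(Q[(Q@xh>lo)&(Q@xh<hi)]@yh)
gx,px=(G@xh).min(),(P@xh).max(); print('x gap',gx-px)
print('gauge mid',[mid(G,gx+a,gx+a+1) for a in(1,2,3,4,5,6)],'ptr mid',[mid(P,px-a-1,px-a) for a in(1,2,3,4,5)])
print([ (Q[np.argmax(s*(Q@xh))]@yh) for Q,s in((G,-1),(P,1))])
# scale edge yaw
W=bl(box(0,260,305,362)&(d['im'].min(2)>200)); e=[(np.nonzero(W[v])[0].max()+.5,v) for v in range(5,255)]
E=np.array([onz(ci,u,v,37)[:2] for u,v in e]).astype(np.float32); vx,vy,_,_=cv2.fitLine(E,cv2.DIST_HUBER,0,.01,.01).ravel(); print(np.degrees(np.arctan(-vx/vy)))
```

```text
tips dy 9.021178118389003 dx 1.5407852398103057
x gap 2.2249189977929973
gauge mid [np.float64(-316.2380136557147), np.float64(-316.24052791167696), np.float64(-316.24401450577386), np.float64(-316.24803559109625), np.float64(-316.2527602049154), np.float64(-316.81489541425833)] ptr mid [np.float64(-325.034032056959), np.float64(-325.0352898830606), np.float64(-325.0374624456853), np.float64(-324.7606373989981), np.float64(-324.7639437452525)]
[np.float64(-316.2351850592545), np.float64(-325.03348563712854)]
12.938718
```

About 8.9 mm remains. I'll go back, make one 25 mm stroke (7.7 mm of travel), then measure again.

>>> servo_tool --pt "0 0 -0.2 0 0" --pt "0 0 -0.3 0 0" --pt "0 0 -0.3 0 0" --pt "0.71 -0.7 -0.3 0 0" --pt "0.71 -0.7 -0.3 0 0" --pt "0.71 -0.7 -0.3 0 0" --pt "0.71 -0.7 -0.3 0 0" --pt "0.71 -0.7 -0.3 0 0" --pt "0.71 -0.7 -0.3 0 0" --pt "0.71 -0.7 -0.15 0 0" --pt "0.71 -0.7 0.03 0 0" --pt "0.71 -0.7 0.08 0 0" --pt "0.71 -0.7 0.095 0 0" --pt "0.71 -0.7 0.1 0 0" --pt "0.71 -0.7 0.1 0 0"

```text
time_s: 11.52
ee_pos: [531.7, -133.1, 68.1]
ee_rot: [-179.8, -0.0, 102.9]
force: [-7.8, 0.8, 10.3]
gripper_width: 0.7
gripper_force: 4.9
```

>>> servo_tool --pt "0.01 0 0 0 0" --pt "0.02 0 0 0 0" --pt "0.03 0 0 0 0" --pt "0.04 0 0 0 0" --pt "0.05 0 0 0 0" --pt "0.06 0 0 0 0" --pt "0.07 0 0 0 0" --pt "0.08 0 0 0 0" --pt "0.09 0 0 0 0" --pt "0.1 0 0 0 0" --pt "0.11 0 0 0 0" --pt "0.12 0 0 0 0" --pt "0.125 0 0 0 0" --pt "0.125 0 0 0 0"

```text
time_s: 12.68
ee_pos: [528.3, -109.4, 68.1]
ee_rot: [179.9, 0.1, 102.9]
force: [-2.4, -2.1, 5.1]
gripper_width: 0.6
gripper_force: 2.8
```

>>> servo_tool --pt "0 0 -0.2 0 0" --pt "0 0 -0.4 0 0" --pt "0 0 -0.4 0 0" --pt "-0.835 0.7 -0.4 0 0" --pt "-0.835 0.7 -0.4 0 0" --pt "-0.835 0.7 -0.4 0 0" --pt "-0.835 0.7 -0.4 0 0" --pt "-0.835 0.7 -0.4 0 0" --pt "-0.835 0.7 -0.4 0 0" --pt "-0.835 0.7 -0.3 0 0" --pt "-0.835 0.7 -0.1 0 0" --pt "-0.835 0.7 -0.1 0 0" --pt "-0.835 0.7 -0.1 0 0"

```text
time_s: 13.77
ee_pos: [700.0, -239.7, 84.4]
ee_rot: [-179.8, -0.1, 102.9]
force: [0.2, -0.4, 1.1]
gripper_width: 0.3
gripper_force: 0.0
```

```bash
cat > m.py <<'E'
from h import *
import sys
s=state(); print(s['time_s'],s['ee_pos'],s['ee_rot'])
ci=vision.camera_info('wrist'); raw=vision.grab_frame('wrist'); im=raw.astype(int); I=im[...,0]
psi=np.radians(12.95); yh=np.array([-np.sin(psi),np.cos(psi)]);xh=np.array([yh[1],-yh[0]])
pts=lambda m:(lambda v,u:np.array([onz(ci,a,b,38.5)[:2] for a,b in zip(u,v)]))(*np.nonzero(m))
box=lambda a,b,c,e:(np.arange(480)[:,None]>=a)&(np.arange(480)[:,None]<b)&(np.arange(640)>=c)&(np.arange(640)<e)
g=bl(box(110,190,330,385)&(im[...,0]-im[...,2]>60)); gv,gu=np.nonzero(g)
G=pts(g); gx=(G@xh).min()
# pointer: dark blob pixels within 2..9 mm inside the gauge tip line, near scale
p=box(125,200,312,345)&(I<150)&~g; p=bl(cv2.morphologyEx(p.astype(np.uint8),cv2.MORPH_OPEN,np.ones((3,3))))
P=pts(p); px=(P@xh).max()
mid=lambda Q,lo,hi:(lambda q:(q.min()+q.max())/2 if len(q) else np.nan)(Q[(Q@xh>lo)&(Q@xh<hi)]@yh)
gm=np.median([mid(G,gx+a,gx+a+1) for a in(1,2,3,4)]); pm=np.array([mid(P,px-a-1,px-a) for a in(1,2,3)])
print('gauge',gm,'ptr',pm,'remaining',gm-np.median(pm),'xgap',gx-px)
cv2.imwrite(sys.argv[1],cv2.resize(raw[80:230,220:420],None,fx=4,fy=4,interpolation=2)[:,:,::-1])
E
python3 m.py pics/c4.png
```

```text
13.7667 [ 700.04887149 -239.71395341   84.35823117] [-1.79800900e+02 -1.38124388e-01  1.02891836e+02]
gauge -315.60637218853554 ptr [-317.52047839 -317.79865057 -317.52509168] remaining 1.9187194930547662 xgap 3.402115138492036
```

View pics/c4.png

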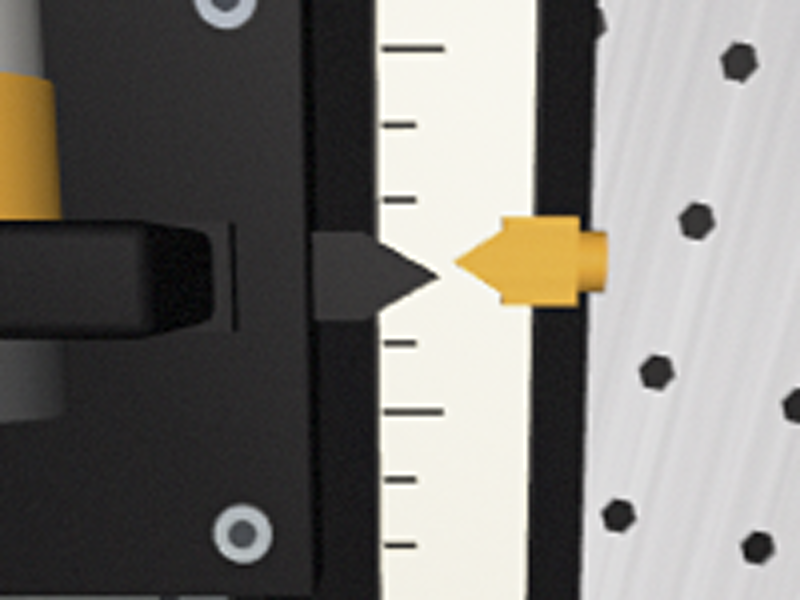

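The pointer tip is at crop (439,276) and the mark tip at (455,261), so about 2.0 mm remains, or a 6.5 mm roll at the rim.

>>> servo_tool --pt "0 0 -0.2 0 0" --pt "0 0 -0.3 0 0" --pt "0 0 -0.3 0 0" --pt "0.76 -0.7 -0.3 0 0" --pt "0.76 -0.7 -0.3 0 0" --pt "0.76 -0.7 -0.3 0 0" --pt "0.76 -0.7 -0.3 0 0" --pt "0.76 -0.7 -0.3 0 0" --pt "0.76 -0.7 -0.3 0 0" --pt "0.76 -0.7 -0.15 0 0" --pt "0.76 -0.7 0.03 0 0" --pt "0.76 -0.7 0.07 0 0" --pt "0.76 -0.7 0.07 0 0" --pt "0.76 -0.7 0.07 0 0" --pt "0.76 -0.7 0.07 0 0"

```text
time_s: 15.07
ee_pos: [532.5, -123.7, 73.7]
ee_rot: [179.8, 0.1, 102.9]
force: [-0.2, -0.7, 0.1]
gripper_width: 0.6
gripper_force: 0.0
```

>>> servo_tool --pt "0 0 0.02 0 0" --pt "0 0 0.032 0 0" --pt "0 0 0.032 0 0" --pt "0 0 0.032 0 0" --pt "0.008 0 0.032 0 0" --pt "0.016 0 0.032 0 0" --pt "0.024 0 0.032 0 0" --pt "0.03 0 0.032 0 0" --pt "0.033 0 0.032 0 0" --pt "0.033 0 0.032 0 0" --pt "0.033 0 0.032 0 0"

```text
time_s: 15.98
ee_pos: [531.1, -117.8, 68.0]
ee_rot: [179.7, 0.2, 102.9]
force: [-2.6, -1.1, 11.2]
gripper_width: 0.7
gripper_force: 5.7
```

>>> servo_tool --pt "0 0 -0.2 0 0" --pt "0 0 -0.4 0 0" --pt "0 0 -0.4 0 0" --pt "-0.793 0.7 -0.4 0 0" --pt "-0.793 0.7 -0.4 0 0" --pt "-0.793 0.7 -0.4 0 0" --pt "-0.793 0.7 -0.4 0 0" --pt "-0.793 0.7 -0.4 0 0" --pt "-0.793 0.7 -0.4 0 0" --pt "-0.793 0.7 -0.3 0 0" --pt "-0.793 0.7 -0.1 0 0" --pt "-0.793 0.7 -0.1 0 0" --pt "-0.793 0.7 -0.1 0 0"

```text
time_s: 17.07
ee_pos: [699.2, -239.3, 83.0]
ee_rot: [-179.7, -0.2, 102.9]
force: [-0.4, -0.4, -0.2]
gripper_width: 0.4
gripper_force: 0.0
```

```bash
python3 m.py pics/c5.png
```

```text
17.0667 [ 699.23271714 -239.34075661   83.01828401] [-179.72714955   -0.18401024  102.89529882]
gauge -315.71013605979977 ptr [-315.5682489  -315.84442152 -315.84787113] remaining 0.1342854579061168 xgap 3.9488447262813224
```

View pics/c5.png

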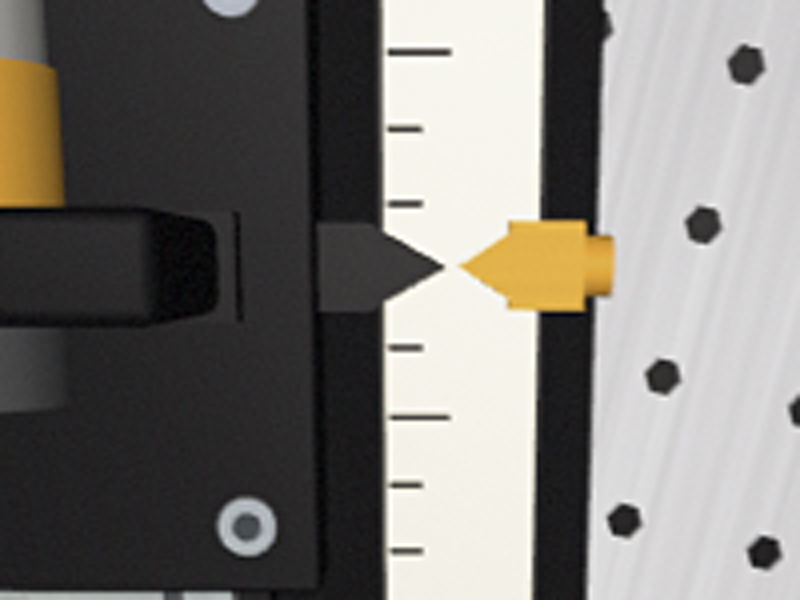

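The pointer tip is at crop (445,267) and the mark tip at (459,266): level to within about 0.15 mm. Next I'll work out the lever push, finger closed.

Run:
```python
from h import *
np.set_printoptions(precision=3,suppress=True)
s=state(); a=np.radians(s['ee_rot'][2]); tx=np.array([np.cos(a),np.sin(a)]); ty=np.array([np.sin(a),-np.cos(a)])
psi=np.radians(12.95); yh=np.array([-np.sin(psi),np.cos(psi)]);xh=np.array([yh[1],-yh[0]])
H=np.array([580.3,-212.2]); B=np.array([525.3,-235.5]); r=B-H; th=np.arctan2(-r@yh,-r@xh); print('th0',th,np.linalg.norm(r))
def C(t,gap=0):
    T=np.sin(t)*xh-np.cos(t)*yh; b=H-60*(np.cos(t)*xh+np.sin(t)*yh)
    return b-T*(8.5+gap+min(16/abs(np.cos(t)),13.5/abs(np.sin(t))))
S=C(th,9); q=S-s['ee_pos'][:2]; print('to start',np.array([q@tx,q@ty,s['ee_pos'][2]-36])/200, S)
for t in (th,.3,.45,.6,.75,.9,1.05,1.2,1.3,1.35): q=C(t)-S; print(round(t,2),np.array([q@tx,q@ty])/200)
e=np.sin(1.35)*xh-np.cos(1.35)*yh; print('tangent end per mm',e@tx/200,e@ty/200)
```

```text
th0 0.17469493029843292 59.73181731707148
to start [ 0.383 -0.882  0.248] [ 511.889 -204.531]
0.17 [-0.044  0.008]
0.3 [-0.082  0.001]
0.45 [-0.126 -0.002]
0.6 [-0.168 -0.001]
0.75 [-0.215  0.009]
0.9 [-0.269  0.038]
1.05 [-0.314  0.071]
1.2 [-0.352  0.109]
1.3 [-0.373  0.136]
1.35 [-0.382  0.15 ]
tangent end per mm -0.0010910815679544335 0.004879502127478796
```

>>> servo_tool --pt "0 0 -0.2 0 0" --pt "0 0 -0.3 0 0" --pt "0 0 -0.3 0 0" --pt "0.383 -0.882 -0.3 0 0" --pt "0.383 -0.882 -0.3 0 0" --pt "0.383 -0.882 -0.3 0 0" --pt "0.383 -0.882 -0.3 0 0" --pt "0.383 -0.882 -0.3 0 0" --pt "0.383 -0.882 -0.3 0 0" --pt "0.383 -0.882 -0.3 0 0" --pt "0.383 -0.882 -0.1 0 0" --pt "0.383 -0.882 0.1 0 0" --pt "0.383 -0.882 0.22 0 0" --pt "0.383 -0.882 0.246 0 0" --pt "0.383 -0.882 0.246 0 0"

```text
time_s: 18.37
ee_pos: [512.8, -204.8, 35.1]
ee_rot: [-180.0, -0.0, 102.9]
force: [0.4, 0.2, 0.2]
gripper_width: 0.4
gripper_force: 0.0
```

>>> servo_tool --pt "-0.02 0.008 0 0 0" --pt "-0.044 0.008 0 0 0" --pt "-0.063 0.005 0 0 0" --pt "-0.082 0.001 0 0 0" --pt "-0.104 0 0 0 0" --pt "-0.126 -0.002 0 0 0" --pt "-0.126 -0.002 0 0 0"

```text
time_s: 18.95
ee_pos: [517.4, -230.5, 36.3]
ee_rot: [180.0, 0.0, 102.9]
force: [-0.4, 0.5, 1.1]
gripper_width: 0.5
gripper_force: 0.0
```

>>> servo_tool --pt "-0.021 0 0 0 0" --pt "-0.042 0.001 0 0 0" --pt "-0.065 0.005 0 0 0" --pt "-0.089 0.011 0 0 0" --pt "-0.116 0.025 0 0 0" --pt "-0.143 0.04 0 0 0" --pt "-0.166 0.056 0 0 0" --pt "-0.188 0.073 0 0 0" --pt "-0.207 0.092 0 0 0" --pt "-0.226 0.111 0 0 0" --pt "-0.24 0.128 0 0 0" --pt "-0.247 0.138 0 0 0" --pt "-0.247 0.138 0 0 0"

```text
time_s: 20.03
ee_pos: [555.9, -271.7, 35.9]
ee_rot: [180.0, 0.0, 102.9]
force: [-0.1, -0.2, 0.2]
gripper_width: 0.1
gripper_force: 0.0
```

>>> servo_tool --pt "-0.005 0.007 0 0 0" --pt "-0.009 0.014 0 0 0" --pt "-0.01 0.019 0 0 0" --pt "-0.01 0.019 0 0 0"

```text
time_s: 20.37
ee_pos: [559.4, -272.6, 35.9]
ee_rot: [180.0, 0.0, 102.9]
force: [-0.5, -0.4, -0.5]
gripper_width: 0.6
gripper_force: 0.2
```

>>> servo_tool --pt "0 0.01 0 0 0" --pt "0 0.02 0 0 0" --pt "0 0.02 0 0 0"

```text
time_s: 20.62
ee_pos: [562.3, -272.0, 35.8]
ee_rot: [-179.9, 0.0, 102.9]
force: [-4.1, -3.3, 1.0]
gripper_width: 0.3
gripper_force: 2.2
```

Run:
```python
from h import *
ci=vision.camera_info('top'); im=vision.grab_frame('top'); np.savez('t2.npz',im=im)
H=np.array([580.3,-212.2]); psi=np.radians(12.95); yh=np.array([-np.sin(psi),np.cos(psi)]);xh=np.array([yh[1],-yh[0]])
for t in(.17,1.0,1.2,1.35):
    b=H-60*(np.cos(t)*xh+np.sin(t)*yh); u,v=proj(ci,[*b,43]); print(t,u,v); u,v=int(u+.5),int(v+.5); print(im[v-5:v+6,u-6:u+7].mean(2).astype(int)) if t>1.3 else 0
ci=vision.camera_info('scene'); im=vision.grab_frame('scene'); np.savez('s2.npz',im=im)
for t in(.17,1.0,1.2,1.35):
    b=H-60*(np.cos(t)*xh+np.sin(t)*yh); print(t,proj(ci,[*b,43]))
print(proj(ci,[*H,47]))
a=cv2.imread('pics/scene0.png')[:,:,::-1]; print(np.abs(im.astype(int)-a)[350:370:4,160:240:6].sum(2))
```

```text
0.17 504.75061214615687 300.451777691766
1.0 523.0897315987304 279.99157370585954
1.2 524.3472472152384 273.2493627411214
1.35 524.3703732943089 268.06341980858406
[[ 21  33  44  46  48  51  49  46  43  38  36  35  38]
 [ 17  16  18  26  30  35  37  35  35  34  37  35  36]
 [ 17  14  13  17  26  34  36  34  36  35  34  36  36]
 [ 34  13  11  13  21  33  36  37  35  36  34  35  35]
 [ 48  17  11  12  22  30  34  36  36  36  35  35  34]
 [ 55  17  10  10  18  26  34  35  35  35  36  35  34]
 [ 79  28   8  13  16  22  32  35  36  36  35  35  37]
 [ 80  32  12  12  12  22  30  34  35  35  36  37  36]
 [ 70  38  15  12  13  19  28  33  36  36  36  36  36]
 [128  77  27  12  12  15  23  33  35  35  37  37  35]
 [139  92  33  12  14  13  21  30  35  35  36  36  36]]
0.17 (np.float64(166.53977292302045), np.float64(359.38639659072726))
1.0 (np.float64(169.00763610953456), np.float64(388.1660443234214))
1.2 (np.float64(173.33287762143442), np.float64(393.7580155403673))
1.35 (np.float64(177.3878323623119), np.float64(397.25936454865314))
(np.float64(201.57206254829825), np.float64(365.50058369006126))
[[454 445 378  37  34  43  40  32  32  28   7 125  64 149]
 [414 154 364 366  21  34  33  34  40  21  29  17 169 337]
 [437  24 233 284 353  35  36  35  28  17   5  68 339 361]
 [421  80 133 247 281 231 127  41 297  20   4  41 189 256]
 [467 324 378 445 376 166 207  45 222  74  39 211 197 167]]
```

>>> servo_tool --pt "0 0.005 0 0 0" --pt "0 0.01 0 0 0" --pt "0 0.01 0 0 0" --pt "0 0.01 0 0 0"

```text
time_s: 21.05
ee_pos: [562.6, -271.9, 35.8]
ee_rot: [-179.7, -0.0, 102.9]
force: [-8.3, -4.2, 3.7]
gripper_width: 1.0
gripper_force: 4.6
```

It's at the stop: 2 mm more command moved 0.3 mm and the force doubled. I'll back off, lift and check.

>>> servo_tool --pt "0 -0.05 0 0 0" --pt "0 -0.2 0 0 0" --pt "0 -0.2 -0.2 0 0" --pt "0 -0.2 -0.4 0 0" --pt "0 -0.2 -0.6 0 0" --pt "0 -0.2 -0.6 0 0" --pt "-0.2 0.4 -0.6 0 0" --pt "-0.2 0.4 -0.6 0 0" --pt "-0.2 0.4 -0.6 0 0" --pt "-0.2 0.4 -0.6 0 0" --pt "-0.2 0.4 -0.6 0 0" --pt "-0.2 0.4 -0.6 0 0"

```text
time_s: 22.05
ee_pos: [651.8, -291.8, 155.1]
ee_rot: [-180.0, -0.1, 102.9]
force: [-0.1, 0.1, 0.4]
gripper_width: 0.2
gripper_force: 0.0
```

Run:
```python
from h import *
from scipy import ndimage
np.set_printoptions(precision=2,suppress=True)
s=state(); print(s['time_s'],s['ee_pos'])
ci=vision.camera_info('wrist'); raw=vision.grab_frame('wrist'); im=raw.astype(int); np.savez('w4.npz',im=raw,**ci)
H=np.array([580.3,-212.2]); psi=np.radians(12.95); yh=np.array([-np.sin(psi),np.cos(psi)]);xh=np.array([yh[1],-yh[0]])
print('hinge px',proj(ci,[*H,47]))
t=1.35; b=H-60*(np.cos(t)*xh+np.sin(t)*yh); u0,v0=proj(ci,[*b,43]); print('ball expect',u0,v0)
# steel bar pixels (bright grey, not table-white) between hub and ball
h,w=np.mgrid[:480,:640]; print(im[...,1][int(v0)-60:int(v0)+20:5,int(u0)-30:int(u0)+50:4])
# tips
o=np.array([634.9,-147.8])
print('gauge px',proj(ci,[*(o+48*xh-28.8*yh),38.5]))
g=bl((im[...,0]-im[...,2]>60)&(h<230)&(w>proj(ci,[*(o+40*xh-28.8*yh),38.5])[0])); v,u=np.nonzero(g); print('gauge',u.min(),u.max(),v.min(),v.max(), v[u==u.min()].mean())
k=int(v[u==u.min()].mean()); c=u.min(); print(im[k-9:k+10,c-14:c+4,0])
```

```text
22.05 [ 651.79 -291.76  155.1 ]
hinge px (np.float64(252.54334831861559), np.float64(117.9569363336256))
ball expect 240.36094401151178 198.91699777344476
[[224 225 221 226 230 231 227 225 226 190 195 167 154  34  34  55  42  54
  128  80]
 [225 227 223 225 232 230 229 222 224 193 196  74 209  33  34  35  31  53
   53 179]
 [225 226 223 225 230 228 229 226 160 195 195  94 237  36  34  35  36  52
   53  52]
 [225 224 227 223 226 227 229 226 188 199 194 199 234  33  36  33  36  37
   38  38]
 [224 223  16  46 226 227 227 227 191 197 186 229 228  34  36  38  35  31
   35  35]
 [228 225 238 210 230 228 225 227 190 198 156 227 229  34  33  37  36  34
   36  35]
 [229 226 226 233 230 228 224 224 192 199  65 229 232  35  34  34  34  39
   36  37]
 [227 226 224 231 226 228 228 165 196 196 117 229 233  35  36  34  36  35
   36  36]
 [224 227 223 229 227 227 227 186 197 197 222 225 229  34  35  39  36  33
   37  34]
 [225 232 224 227 228 227 227 189 197 181 228 222 227  34  35  38  34  39
   34  38]
 [226  17  38 229 229 227 233 193 198 137 227 226 226  36  34  35  37  35
   37  34]
 [229 229 
[... 1238 characters left out ...]
255 246 243 237 238 236]
 [ 71  70  70  72  74  68  65  65  69  93 213 255 255 192 163 228 242 239]
 [ 72  73  72  69  70  67  64  86 184 238 255 255 254 255 236 166 201 242]
 [ 71  71  68  69  62  74 108 206 255 255 253 252 252 253 255 255 188 168]
 [ 72  66  64  74 108 216 255 255 254 253 252 251 251 252 252 254 255 233]
 [ 68  74  99 218 255 255 255 253 252 251 252 251 252 251 252 252 253 255]
 [ 89 195 247 255 255 253 252 252 252 251 252 251 252 252 252 252 252 252]
 [205 255 255 253 252 252 252 252 252 251 251 251 251 251 251 251 251 252]
 [255 255 253 252 252 252 252 252 252 251 251 252 251 251 252 251 252 252]
 [253 252 252 252 252 252 252 252 252 251 251 252 251 251 251 251 252 251]]
```

The pointer and mark tips lie on the same pixel row. The ball stands within about 1 px sideways of where the 1.35 rad stop puts it, and the arm is clear of everything.

```bash
python3 -c "
from workcell import job_done; print(job_done())"
```

```text
the job is handed in; nothing more can be done
None
```

The job is handed in at about 22 s: I rolled the wheel until the pointer stood level with the brass mark (about 0.15 mm by the wrist camera), then pushed the lock lever to its end stop and backed the arm clear; no verdict came back, and I did not re-check the loose things at the end.

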